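# Push the milk-powder tub into its dock and bolt it in

## Robot

A 7-joint arm with a two-finger parallel gripper is mounted at the origin on the work surface. World frame = base frame: x ahead of the robot, y to its left, z up, the work surface at z = 0. Lengths are in m, angles in rad, forces in N, time in s.
With the tool pointing down it reaches from about 0.425 to 1.025 m from the base axis. Payload 9.4 kg.
Tool frame: the origin (TCP) lies between the finger pads; the fingertips stand 25 mm ahead of it and the grasp point (between the pads) lies 6 mm ahead of it; z points along the fingers, y is the direction in which the jaws open and shut (so a half turn about z gives the same grasp; the last joint's range is limited). The gripper opens to 85 mm and grips with 20 to 120 N. Pads are 22 mm wide; open, the fingers measure 114 mm over their backs; the gripper's body (76 mm by 85 mm) begins 54 mm behind the grasp point. The pads swing forward as they close: fully open they stand 13 mm farther back than shut.
Start: joints at [1.143, 0.599, -0.003, 1.599, 0.002, 0.943, -0.08], TCP at [0.249, -0.681, 0.217] pointing down, gripper open.
Joint ranges: [-2.57, 2.57], [-0.35, 1.97], [-1.29, 1.29], [0.11, 2.56], [-1.05, 4.19], [0.11, 1.86], [-2.63, 2.63]. Speed limits (rad/s): [2.22, 2.22, 3.01, 3.01, 3.14, 3.14, 3.14].

## Interface

Orientations are given as a 3x3 rotation matrix whose columns are the frame's x, y, z axes.
In Python, from workcell import r gives the robot as it stands.
- The arm moves only by the tool apply_moves, never from a script. Its argument "increments" is a list of rows, each a list of 7 numbers: the shift along the tool's x, y, z in cm, then the turn, a rotation vector about the tool's x, y, z in units of 5 degrees (1.0 is 5 degrees), then the opening, from 0 (shut) to 1 (fully open). A call has 1 to 5 rows; each row is the pose to reach, as a shift and turn from the pose commanded when the call began, along the tool's axes at that moment; what a row does not reach only later rows make up. A row lasts 1/12 s, in which the tool goes at most 41.7 mm and 7.16 degrees, less where a joint would pass 70% of its speed; a pose out of reach is approached as far as the arm can. A call with a gripper value outside its range is refused whole. The fingers move at their own pace and stop on an object; "force" is the grip in N (left out, the last holds). Time passes only in rows, so rows that repeat a pose let the fingers close. It gives the time, the measured TCP pose, the force and the opening at its end, in the units of the state.
- r.observe(): the state, without advancing time (a new reading comes with each control period).
- r.get_image(name): name is "side" or "top" or "wrist"; returns (picture, depth): 420x560x3 uint8, blue, green, red; 420x560 float32, m along the optical axis (not along the pixel's ray), 0 where there is no reading.
- r.camera_info(name): a dict with "camera_matrix" (3x3 intrinsics, pixels), "distortion" ([k1, k2, p1, p2, k3] as OpenCV has them; the pictures are not rectified), "R" (3x3) and "t" (3): a world point X has camera coordinates R X + t. Camera axes: x right, y down, z forward; pixel columns grow to the right and rows downward; lengths in m; the calibration is good to about 2 mm. A picture is of the moment at which its call begins: read the wrist's pose just before it. camera_info takes no time and is no camera call; for the wrist camera it gives the pose at the moment of the call.
- r.finish_job(): hands the job in, once; it reports no verdict.
The state is a dict: "time": time; "joint_positions": joint angles; "qd": joint speeds; "effort": joint torques, N m; "tcp_pos": TCP position; "tcp_rot": TCP orientation; "ft_force": force on the tool from outside, world axes, zero at the start; "ft_torque": the same for the moment, N m; "opening": finger opening in m.
Only numpy, scipy, OpenCV 4.12 (cv2) and the standard library are available. Lean on these libraries where they do the work, as an engineer would, in place of code of your own. Each camera call takes 0.05 s, during which the arm holds its last target. There are 200 camera calls.

## Task

Push the wide round white lidded tub that stands in front of the steel dock along the counter, without lifting or tipping it, into the dock until it is fully home against the back stop. Then push the dock's bolt by its upright tab all the way across in front of the tub, so that the tub is shut in. Leave the other things on the counter where they stand.

Things in the scene. Friction and masses are not known exactly. Their poses are not given: they have to be found in the camera images.
- tub: The loose round white lidded tub: straight cylinder 100 mm across and 80 mm high, about 0.5 kg (varies), too wide for most grippers; origin at the centre of its underside, on the counter (z = 0). It slides on the counter when pushed.
- dock: Fixed steel dock on the counter, open to its own -x; no step at the mouth. Own x points into it, y to its left, z up. Origin on the counter exactly where the centre of the tub's underside is when fully home, touching the back stop (inner face at x = +50 mm, 45 mm high). Side guides 30 mm high, inner faces at y = +-55 mm, from x = -30 to +62 mm.
- dock_mouth (a point): Point on the dock's centre line at its mouth, dock x = -58 mm, 50 mm above the counter, where the bolt's bar crosses. From the side guides the mouth flares out, 30 mm high, to y = +-82 mm at dock x = -62 mm. Axes are the dock's.
- bolt_housing (a point): Centre of the top of the grey fixed block through which the bolt slides, left of the mouth: dock x from -74 to -42 mm, y from 90 to 126 mm, 66 mm high.
- bolt (a joint): Bolt travel along the dock's -y, m: 0 drawn back (mouth free), 0.09 fully across at its stop; starts at 0 to 0.01. Slides at about 2 N and stays where left. Round bar 10 mm thick, axis at dock x = -58 mm, 50 mm up; its tip is at dock y = +75 mm drawn back, -15 mm fully across. It passes a tub that is home with 3 mm to spare; a tub well short of home blocks it.
- bolt_tab (a point): Centre of the outer (dock +y) face of the upright tab at the bolt's outer end, the face to push towards the dock's -y; 64 mm above the counter. The tab is a plate 42 mm wide along the dock's x, 8 mm thick, from 36 to 92 mm above the counter. At joint value q it is at dock x = -58 mm, y = 231 mm - q. The point moves with the bolt; its axes are the dock's.
- jar: Bystander: small round lidded jar, 56 mm across and 75 mm high, standing just outside the dock's right-hand (-y) guide; leave it alone. Origin at the centre of its underside.
- beaker: Bystander: clear open measuring beaker, 68 mm across and 85 mm high, behind the bolt on the dock's left; leave it alone. Origin at the centre of its underside.
- feeder: Bystander: clear feeding bottle, 60 mm across and 160 mm high, behind the dock's back stop; leave it alone. Origin at the centre of its underside.
- scoop: Bystander: white powder scoop lying flat, about 170 mm long, up to 32 mm high, near left of the counter; leave it alone. Origin at the centre of its underside.
- can: Bystander: short round can, 72 mm across and 65 mm high, near right of the counter; leave it alone. Origin at the centre of its underside.
Things that resemble listed ones, but are neither listed nor needed, are in the scene too. Leave any turquoise look-alike of the tub alone.

How it is judged:
By the outcome, as a careful person would: the job done as asked, in the order asked, and still so for the second after the job is handed in, with the robot touching nothing.
It also fails if it takes over 51 s, if anything falls off the work surface, if the arm or the gripper's body presses on something with over 40 N, if the wrist force passes 120 N, or if a joint passes its speed limit or range.

## Working session

There is one attempt and no reset: what is moved stays moved. The work goes in short steps, Python scripts to look and compute and a tool call to move; the robot and the scene stay as the last step left them, time stands still between calls to the robot, and variables do not carry over. Pictures are saved under pics/ and viewed, about 8 in all and at most 12, crops included, and the job is handed in when it is done.

Besides the shell and the picture viewer there is one more tool, called as name(argument=value, ...) on one line, values as JSON. apply_moves: Moves the arm, as the interface text tells. Its arguments: {"type":"object","properties":{"increments":{"type":"array","items":{"type":"array","items":{"type":"number"}}},"force":{"type":"number"}},"required":["increments"]}

```bash
mkdir -p pics; ls; python3 - <<'E'
from workcell import r
import cv2,numpy as np
s=r.observe();print(s['time'],s['tcp_pos'],np.round(s['tcp_rot'],3).tolist(),s['opening'])
for n in('top','side'):
    p,d=r.get_image(n);cv2.imwrite(f'pics/{n}0.png',p);np.save(f'pics/{n}0.npy',d)
    c=r.camera_info(n);print(n,c)
E
```

```text
pics
0.0 [ 0.24897393 -0.68038795  0.21590776] [[0.939, 0.344, -0.001], [0.344, -0.939, 0.001], [-0.0, -0.002, -1.0]] 0.08527052621930074
top {'camera_matrix': array([[483.38608489,   0.        , 273.02121281],
       [  0.        , 483.38608489, 211.43919969],
       [  0.        ,   0.        ,   1.        ]]), 'distortion': array([-0.06295213,  0.        ,  0.        ,  0.        ,  0.        ]), 'R': array([[-1.08715928e-01, -9.94072738e-01,  4.87447579e-04],
       [-9.73726499e-01,  1.06392051e-01, -2.01339107e-01],
       [ 2.00093857e-01, -2.23634085e-02, -9.79521478e-01]]), 't': array([0.02464123, 0.6171234 , 1.17374948])}
side {'camera_matrix': array([[418.79844471,   0.        , 281.19706435],
       [  0.        , 418.79844471, 214.51051293],
       [  0.        ,   0.        ,   1.        ]]), 'distortion': array([-0.08358117,  0.        ,  0.        ,  0.        ,  0.        ]), 'R': array([[-0.93558919, -0.3529004 , -0.01158364],
       [-0.26406662,  0.72110302, -0.64053045],
       [ 0.23439645, -0.59621451, -0.7678454 ]]), 't': array([0.54515643, 0.22781403, 1.16793459])}
```

View pics/top0.png

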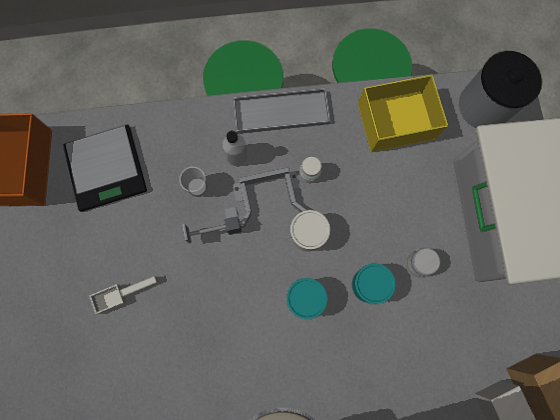

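View pics/side0.png

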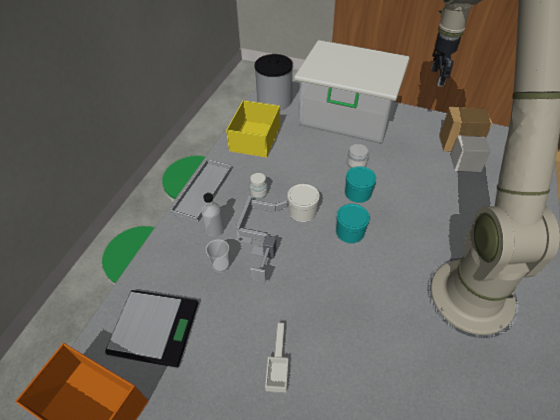

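Top view: the tub is at (310,229). The dock's back stop runs (240,183)–(290,172), the housing is at (232,220) and the tab at (186,233). Turquoise look-alikes stand at (307,298) and (375,284), and the jar at (311,168). The side view agrees with this. Next I'll measure with rays and depth.

```bash
cat > h.py <<'E'
import numpy as np,cv2
from workcell import r
def cast(n,uv,z):
    c=r.camera_info(n);uv=np.asarray(uv,float).reshape(-1,1,2)
    p=cv2.undistortPoints(uv,c['camera_matrix'],c['distortion'])[:,0]
    d=np.c_[p,np.ones(len(p))]@c['R'];o=-c['R'].T@c['t']
    return o+d*((z-o[2])/d[:,2])[:,None]
def cloud(n,d):
    v,u=np.mgrid[:420,:560];c=r.camera_info(n)
    p=cv2.undistortPoints(np.c_[u.ravel(),v.ravel()].astype(float).reshape(-1,1,2),c['camera_matrix'],c['distortion'])[:,0]
    X=(np.c_[p,np.ones(len(p))]*d.ravel()[:,None]-c['t'])@c['R']
    return X.reshape(420,560,3)
def proj(n,X):
    c=r.camera_info(n)
    return cv2.projectPoints(np.asarray(X,float).reshape(-1,1,3),cv2.Rodrigues(c['R'])[0],c['t'],c['camera_matrix'],c['distortion'])[0][:,0]
E
python3 - <<'E'
from h import *
d=np.load('pics/top0.npy');X=cloud('top',d);im=cv2.imread('pics/top0.png')
for n,(u0,u1,v0,v1) in dict(tub=(285,335,205,252),jar=(298,325,155,185),turqL=(283,332,275,322),turqR=(350,400,262,306),can=(408,445,245,278)).items():
    P=X[v0:v1,u0:u1].reshape(-1,3);P=P[P[:,2]>.055]
    h=np.percentile(P[:,2],90);P=P[abs(P[:,2]-h)<.008]
    (c,rad)=cv2.minEnclosingCircle(P[:,:2].astype(np.float32));print(n,np.round(c,4),round(rad,4),round(h,4))
# height map crop
z=X[150:260,170:340,2]
a=cv2.resize(im[150:260,170:340],None,fx=4.5,fy=4.5,interpolation=cv2.INTER_CUBIC)
a=cv2.convertScaleAbs(a,alpha=1.5)
cv2.imwrite('pics/crop0.png',a)
for n,(u0,u1,v0,v1,lo,hi) in dict(back=(236,296,165,192,.038,.052),tab=(178,192,222,245,.08,.1),housing=(222,243,205,235,.06,.072)).items():
    P=X[v0:v1,u0:u1].reshape(-1,3);P=P[(P[:,2]>lo)&(P[:,2]<hi)]
    print(n,len(P),cv2.minAreaRect(P[:,:2].astype(np.float32)),P.mean(0))
    c,s,an=cv2.minAreaRect(P[:,:2].astype(np.float32))
E
```

```text
tub [ 0.558  -0.1301] 0.0504 0.0813
jar [ 0.7242 -0.1525] 0.0254 0.0782
turqL [ 0.3891 -0.0986] 0.0502 0.0813
turqR [ 0.406  -0.2713] 0.0507 0.081
can [ 0.4463 -0.4136] 0.033 0.0674
back 249 ((0.7214894890785217, -0.030935168266296387), (0.013528970070183277, 0.13378292322158813), 6.755026340484619) [ 0.72045054 -0.02986976  0.04516316]
tab 67 ((0.5827742218971252, 0.1813650131225586), (0.041637539863586426, 0.008955655619502068), 7.690977573394775) [0.58193514 0.180585   0.09092304]
housing 177 ((0.5962736010551453, 0.06380171328783035), (0.03240207955241203, 0.03591804951429367), 5.123128414154053) [0.59560552 0.06356323 0.06628144]
```

View pics/crop0.png

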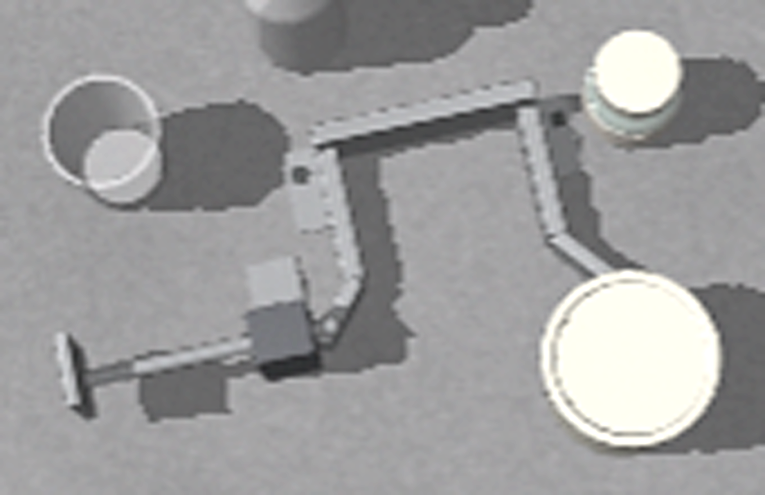

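```bash
cat >> h.py <<'E'
O=np.array([.666,-.037]);A=np.radians(6.5);Rd=np.array([[np.cos(A),-np.sin(A)],[np.sin(A),np.cos(A)]])
def w(x,y): return O+Rd@[x,y]
def dk(p): return Rd.T@(np.asarray(p)[:2]-O)
def plan(xd,yd,z,yaw=0):
    "move to dock x,y (m), z, tool x axis at dock yaw (deg): shift cm in tool axes and turn in 5deg units"
    from scipy.spatial.transform import Rotation as Q
    s=r.observe();T=s['tcp_rot'];a=A+np.radians(yaw)
    G=np.array([[np.cos(a),np.sin(a),0],[np.sin(a),-np.cos(a),0],[0,0,-1]]).T
    G=np.c_[[np.cos(a),np.sin(a),0],[np.sin(a),-np.cos(a),0],[0,0,-1]]
    t=T.T@(np.r_[w(xd,yd),z]-s['tcp_pos'])*100
    rv=Q.from_matrix(T.T@G).as_rotvec(degrees=True)/5
    print('shift',np.round(t,2),'turn',np.round(rv,2));st(s)
def st(s=None):
    s=s or r.observe();T=s['tcp_rot']
    print('t',round(s['time'],2),'dock',np.round(dk(s['tcp_pos'])*1000,1),'z',round(s['tcp_pos'][2]*1000,1),'yaw',round(np.degrees(np.arctan2(T[1,0],T[0,0])-A),1),'F',np.round(s['ft_force'],1),'open',round(s['opening'],4),'q',np.round(s['joint_positions'],2))
E
python3 - <<'E'
from h import *
X=cloud('top',np.load('pics/top0.npy')).reshape(-1,3)
for x in np.arange(.2,.75,.05):
    print(round(x,2),[int(1000*max([p for p in X[(abs(X[:,0]-x)<.025)&(abs(X[:,1]-y)<.025)][:,2]],default=-1)) for y in np.arange(-.7,0,.05)])
b=cast('top',[[192,180]],.085)[0];print('beaker',b,dk(b)*1000)
print('tub',dk([.558,-.1301])*1000,'tabtop',dk([.5828,.1814])*1000,'hous',dk([.5963,.0638])*1000,'back',dk([.7215,-.0309])*1000)
plan(-.118,-.155,.2,90)
E
```

```text
0.2 [111, 138, 7, 6, 8, 5, 7, 7, 6, 6, 7, 6, 7, 8]
0.25 [6, 5, 8, 6, 6, 7, 7, 6, 8, 8, 9, 6, 8, 7]
0.3 [8, 7, 6, 6, 7, 8, 6, 6, 7, 7, 6, 7, 7, 6]
0.35 [8, 231, 232, 232, 6, 6, 6, 7, 86, 84, 7, 85, 87, 85]
0.4 [-1000, 235, 235, 235, 8, 66, 70, 5, 84, 83, 83, 85, 83, 84]
0.45 [-1000, 234, 236, 236, 8, 69, 70, 7, 83, 85, 7, 84, 84, 80]
0.5 [232, 234, 234, 235, 171, 59, 68, 7, 7, 10, 7, 86, 85, 8]
0.55 [234, 236, 235, 234, 170, 7, 6, 7, 8, 7, 83, 86, 84, 9]
0.6 [235, 234, 235, 234, 174, 6, 6, 7, 8, 7, 7, 84, 85, 7]
0.65 [234, 234, 234, 234, 8, 5, 7, 7, 6, 6, 9, 7, 35, 6]
0.7 [234, 235, 235, 235, 7, 6, 9, 7, 7, 6, 76, 81, 50, 50]
beaker [0.71541134 0.15443727 0.085     ] [ 70.76503299 184.61315836]
tub [-117.84497961  -80.27559268] tabtop [-57.94159651 226.41460067] hous [-57.84107439 108.04230705] back [55.83377759 -0.22199004]
shift [ 46.16 -33.8    1.64] turn [-1.000e-02 -1.000e-02 -1.528e+01]
t 0.1 dock [-487.2 -592.1] z 216.0 yaw 13.6 F [-0.5 -0.9 -0.6] open 0.0852 q [ 1.14  0.6  -0.    1.6   0.    0.94 -0.08]
```

apply_moves(increments=[[0,0,-4,0,0,0,0.7],[0,0,-8,0,0,0,0.7],[2,-4,-9,0,0,-1.4,0.7],[4,-8,-9,0,0,-2.8,0.7],[5.5,-11.5,-9,0,0,-4.2,0.7]])

```text
time: 0.52
tcp_pos: [0.2615, -0.5563, 0.3073]
tcp_rot: [[0.75, 0.662, 0.001], [0.662, -0.75, -0.001], [-0.0, 0.001, -1.0]]
ft_force: [-0.0, 0.1, 0.4]
opening: 0.0597
```

```bash
python3 -c "
from h import *
plan(-.118,-.155,.2,90)"
```

```text
shift [46.15 -6.24 10.7 ] turn [ 1.000e-02  1.000e-02 -1.101e+01]
t 0.52 dock [-460.7 -470.2] z 307.3 yaw 34.9 F [-0.   0.1  0.4] open 0.0597 q [ 1.12  0.38 -0.11  1.75  0.05  1.01  0.14]
```

apply_moves(increments=[[4,-0.5,0,0,0,-1,0.7],[8,-1,0,0,0,-2,0.7],[12,-1.5,0,0,0,-3,0.7],[16,-2,0,0,0,-4,0.7],[20,-2.5,0,0,0,-5,0.7]])

```text
time: 0.93
tcp_pos: [0.396, -0.4055, 0.3068]
tcp_rot: [[0.401, 0.916, -0.0], [0.916, -0.401, -0.0], [-0.0, -0.0, -1.0]]
ft_force: [0.4, -0.7, -0.1]
opening: 0.0597
```

```bash
python3 -c "
from h import *
plan(-.118,-.158,.15,90)"
```

```text
shift [25.    7.67 15.67] turn [-0.    0.   -6.03]
t 0.93 dock [-309.9 -335.5] z 306.8 yaw 59.8 F [ 0.4 -0.7 -0.1] open 0.0597 q [ 0.9   0.33 -0.27  1.85  0.1   0.98  0.17]
```

apply_moves(increments=[[4,1.2,0,0,0,-1.2,0.7],[8,2.4,0,0,0,-2.4,0.7],[12,3.6,0,0,0,-3.6,0.7],[16,4.9,1,0,0,-4.8,0.7],[20,6.1,3,0,0,-6.03,0.7]])

```text
time: 1.35
tcp_pos: [0.5306, -0.2516, 0.2809]
tcp_rot: [[-0.114, 0.993, 0.003], [0.993, 0.114, -0.001], [-0.002, 0.003, -1.0]]
ft_force: [0.7, -0.8, -0.1]
opening: 0.0597
```

```bash
python3 -c "
from h import *
plan(-.118,-.158,.12,90)"
```

```text
shift [ 4.01  4.03 16.09] turn [0.04 0.02 0.01]
t 1.35 dock [-158.8 -197.9] z 280.9 yaw 90.1 F [ 0.7 -0.8 -0.1] open 0.0597 q [ 0.66  0.39 -0.43  1.83  0.2   0.95  0.25]
```

apply_moves(increments=[[2,2,2.8,0,0,0,0.7],[4,4,6,0,0,0,0.7],[4,4,10,0,0,0,0.7],[4,4,14,0,0,0,0.7],[4,4,16,0,0,0,0.7]])

```text
time: 1.77
tcp_pos: [0.5618, -0.208, 0.115]
tcp_rot: [[-0.11, 0.994, -0.005], [0.994, 0.11, 0.002], [0.002, -0.005, -1.0]]
ft_force: [-0.8, 0.1, 0.9]
opening: 0.0598
```

```bash
python3 -c "
from h import *
plan(-.118,-.158,.053,90)
p,d=r.get_image('wrist');q,_=r.get_image('top');cv2.imwrite('pics/s1.png',np.hstack([cv2.resize(p,(400,300)),q[130:355,180:480][:, :]  if 0 else cv2.resize(q[130:340,180:460],(400,300))]))"
```

```text
shift [-0.    0.52  6.2 ] turn [-0.05 -0.03 -0.03]
t 1.77 dock [-122.9 -158.1] z 115.0 yaw 89.8 F [-0.8  0.1  0.9] open 0.0598 q [ 0.5   0.6  -0.36  1.96  0.34  0.64  0.04]
```

View pics/s1.png

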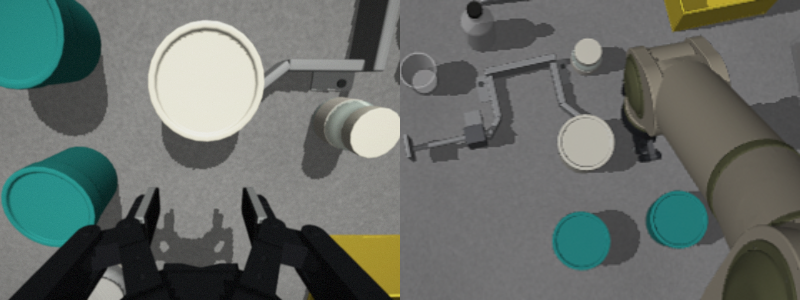

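The wrist view shows the tub at (207,80), in front of and centred between the fingers (about 145 and 258). The look-alikes and the jar are clear of the path. Next I'll descend and push toward dock +y.

apply_moves(increments=[[0,0.3,3,0,0,0,0.7],[0,0.3,6,0,0,0,0.7],[0.5,0.3,6.2,0,0,0,0.7],[1.2,0.3,6.2,0,0,0,0.7],[1.8,0.3,6.2,0,0,0,0.7]])

```text
time: 2.28
tcp_pos: [0.5655, -0.1904, 0.0593]
tcp_rot: [[-0.109, 0.994, 0.002], [0.994, 0.109, -0.0], [-0.0, 0.001, -1.0]]
ft_force: [0.6, -0.4, -0.1]
opening: 0.0596
```

apply_moves(increments=[[0.8,0,0,0,0,0,0.7],[1.6,0,0,0,0,0,0.7],[2.4,0,0,0,0,0,0.7],[3.2,0,0,0,0,0,0.7],[4,0,0,0,0,0,0.7]])

```text
time: 2.7
tcp_pos: [0.5625, -0.1536, 0.0606]
tcp_rot: [[-0.108, 0.994, 0.005], [0.994, 0.108, -0.004], [-0.005, 0.005, -1.0]]
ft_force: [1.0, -9.0, 13.7]
opening: 0.0599
```

```bash
python3 -c "
from h import *
plan(-.118,-.051,.053,90)"
```

```text
shift [ 5.31 -0.23  0.74] turn [ 0.05  0.06 -0.06]
t 2.7 dock [-116.1 -104.1] z 60.6 yaw 89.7 F [ 1.  -9.  13.7] open 0.0599 q [ 0.36  0.66 -0.29  2.04  0.39  0.49 -0.11]
```

```bash
python3 -c "
from h import *
p,d=r.get_image('wrist');q,_=r.get_image('side');cv2.imwrite('pics/s2.png',np.hstack([cv2.resize(p,(400,300)),cv2.resize(q[140:290,200:400],(400,300))]))
st()"
```

```text
t 2.8 dock [-116.  -102.2] z 60.6 yaw 89.8 F [-0.1 -3.6 14.6] open 0.0599 q [ 0.36  0.66 -0.29  2.04  0.39  0.49 -0.11]
```

View pics/s2.png

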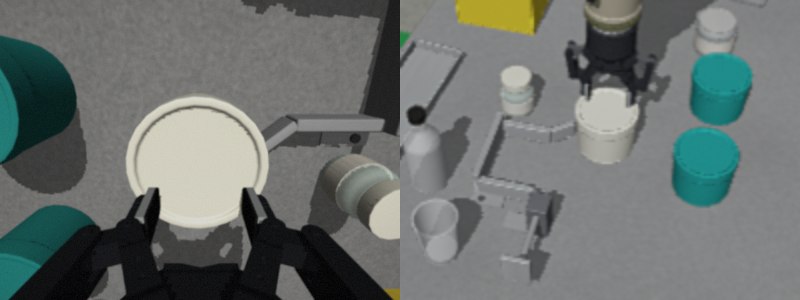

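The tub is seated between the fingers (wrist view, tub at (197,160)). The upward 14 N looks like friction, because I was still descending at contact. I'll relax z and keep pushing.

apply_moves(increments=[[-0.5,0,-0.3,0,0,0,0.7],[-1,0,-0.6,0,0,0,0.7],[-1,0,-0.6,0,0,0,0.7]])

```text
time: 3.05
tcp_pos: [0.562, -0.1623, 0.0649]
tcp_rot: [[-0.108, 0.994, 0.002], [0.994, 0.108, -0.001], [-0.001, 0.002, -1.0]]
ft_force: [-0.1, -0.7, -0.7]
opening: 0.0599
```

```bash
python3 -c "
from h import *
plan(-.118,-.051,.06,90)
X=cloud('top',r.get_image('top')[1])
P=X[190:260,240:350].reshape(-1,3);P=P[(P[:,2]>.072)&(P[:,2]<.09)];P=P[np.linalg.norm(P[:,:2]-w(-.117,-.053),axis=1)<.07];print(len(P),cv2.minEnclosingCircle(P[:,:2].astype(np.float32)),dk(cv2.minEnclosingCircle(P[:,:2].astype(np.float32))[0]))"
```

```text
shift [ 6.17 -0.08  0.48] turn [ 0.02  0.01 -0.06]
t 3.05 dock [-117.5 -112.7] z 64.9 yaw 89.7 F [-0.1 -0.7 -0.7] open 0.0599 q [ 0.39  0.65 -0.3   2.03  0.38  0.51 -0.08]
856 ((0.5576106309890747, -0.12744413316249847), 0.049808401614427567) [-0.11793119 -0.07759272]
```

```bash
python3 -c "
from h import *
st()
p,d=r.get_image('wrist');X=cloud('wrist',d)
cv2.imwrite('pics/s3.png',p)
for v in range(245,330,8):
  print(v,[(u,tuple(np.round(np.r_[dk(X[v,u])*1000,X[v,u,2]*1000]).astype(int))) for u in (190,200,208,276,348,360,370)])
"
```

```text
t 3.1 dock [-117.7 -112.2] z 64.3 yaw 89.7 F [-0.2  0.4  0.2] open 0.0597 q [ 0.39  0.66 -0.3   2.03  0.38  0.51 -0.08]
245 [(190, (np.int64(-164), np.int64(-94), np.int64(80))), (200, (np.int64(-160), np.int64(-95), np.int64(78))), (208, (np.int64(-156), np.int64(-95), np.int64(77))), (276, (np.int64(-120), np.int64(-96), np.int64(76))), (348, (np.int64(-83), np.int64(-96), np.int64(77))), (360, (np.int64(-77), np.int64(-95), np.int64(79))), (370, (np.int64(-72), np.int64(-95), np.int64(79)))]
253 [(190, (np.int64(-192), np.int64(-139), np.int64(0))), (200, (np.int64(-160), np.int64(-99), np.int64(80))), (208, (np.int64(-157), np.int64(-101), np.int64(76))), (276, (np.int64(-120), np.int64(-100), np.int64(78))), (348, (np.int64(-82), np.int64(-101), np.int64(76))), (360, (np.int64(-77), np.int64(-99), np.int64(80))), (370, (np.int64(-45), np.int64(-140), np.int64(0)))]
261 [(190, (np.int64(-193), np.int64(-147), np.int64(0))), (200, (np.int64(-160), np.int64(-104), np.int64(79))), (208, (np.int64(-156), np.int64(-103), np.int64(80))), (276, (np.int64(-120), np.int64(-105), np.int64(
[... 2591 characters left out ...]
), np.int64(-104), np.int64(123))), (208, (np.int64(-148), np.int64(-108), np.int64(119))), (276, (np.int64(-123), np.int64(-203), np.int64(-1))), (348, (np.int64(-88), np.int64(-116), np.int64(109))), (360, (np.int64(-86), np.int64(-107), np.int64(121))), (370, (np.int64(-86), np.int64(-99), np.int64(130)))]
325 [(190, (np.int64(-149), np.int64(-99), np.int64(135))), (200, (np.int64(-146), np.int64(-99), np.int64(135))), (208, (np.int64(-148), np.int64(-111), np.int64(119))), (276, (np.int64(-123), np.int64(-211), np.int64(-1))), (348, (np.int64(-88), np.int64(-119), np.int64(111))), (360, (np.int64(-86), np.int64(-110), np.int64(122))), (370, (np.int64(-87), np.int64(-99), np.int64(135)))]
```

View pics/s3.png

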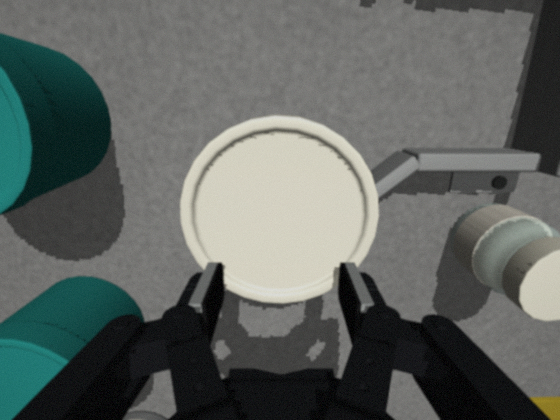

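The fingertips measure about 20–25 mm above the reported TCP z instead of 25 mm below it: depth shows them near z 0.09. They were pressing on the lid. I'll lift, back off and go lower, checking tip height with depth.

apply_moves(increments=[[-1,0,-2.5,0,0,0,0.7],[-3,0,-2.5,0,0,0,0.7],[-5,0,-2,0,0,0,0.7],[-5,0,1,0,0,0,0.7],[-5,0,1,0,0,0,0.7]])

```text
time: 3.57
tcp_pos: [0.5647, -0.2117, 0.0501]
tcp_rot: [[-0.107, 0.994, -0.005], [0.994, 0.107, 0.001], [0.002, -0.004, -1.0]]
ft_force: [-1.0, 0.5, -0.7]
opening: 0.0598
```

```bash
cat >> h.py <<'E'
def tips():
    "lowest gripper points: dark pixels near the TCP in the wrist depth"
    s=r.observe();p,d=r.get_image('wrist');X=cloud('wrist',d).reshape(-1,3)
    L=(X-s['tcp_pos'])@s['tcp_rot'];m=(d.ravel()>0)&(abs(L[:,0])<.03)&(abs(L[:,1])<.06)&(X[:,2]>.012)&(L[:,2]>-.07)
    print('tip z lowest mm',np.round(np.percentile(X[m,2],[0,1,3,10])*1000,1),'L range mm',np.round(L[m].min(0)*1000),np.round(L[m].max(0)*1000),m.sum());return L[m],X[m]
E
python3 -c "
from h import *
plan(-.118,-.158,.02,90)
L,X=tips()
i=np.argsort(X[:,2])[:6];print(np.round(L[i]*1000))"
```

```text
shift [0.41 0.25 3.01] turn [-0.05 -0.02 -0.07]
t 3.57 dock [-120.4 -162.1] z 50.1 yaw 89.6 F [-1.   0.5 -0.7] open 0.0598 q [ 0.47  0.69 -0.3   1.99  0.39  0.52 -0.01]
tip z lowest mm [70.8 73.4 75.8 81.3] L range mm [-10. -60. -70.] [ 16.  60. -21.] 5847
[[  1. -30. -21.]
 [  9.  30. -21.]
 [  1.  30. -21.]
 [ -1. -30. -21.]
 [  0.  30. -21.]
 [  6.  30. -21.]]
```

apply_moves(increments=[[0.2,0.1,1.5,0,0,0,0.7],[0.4,0.2,3,0,0,0,0.7],[0.4,0.2,3.5,0,0,0,0.7],[0.4,0.2,3.5,0,0,0,0.7]])

```text
time: 3.95
tcp_pos: [0.568, -0.2054, 0.0181]
tcp_rot: [[-0.111, 0.994, -0.002], [0.994, 0.111, 0.001], [0.001, -0.002, -1.0]]
ft_force: [0.1, -0.3, 0.6]
opening: 0.06
```

```bash
python3 -c "
from h import *
plan(-.118,-.051,.014,90)
L,X=tips()"
```

```text
shift [10.52 -0.18  0.42] turn [-0.02 -0.01 -0.03]
t 3.95 dock [-116.5 -156.2] z 18.1 yaw 89.8 F [ 0.1 -0.3  0.6] open 0.06 q [ 0.43  0.74 -0.27  2.    0.42  0.45 -0.04]
tip z lowest mm [37.7 41.2 44.4 50.5] L range mm [-13. -60. -70.] [ 30.  60. -20.] 6768
```

apply_moves(increments=[[1.2,0,0,0,0,0,0.7],[2.2,-0.1,0,0,0,0,0.7],[3.2,-0.1,0,0,0,0,0.7],[4.2,-0.1,0,0,0,0,0.7],[5.2,-0.1,0,0,0,0,0.7]])

```text
time: 4.42
tcp_pos: [0.5622, -0.1549, 0.0192]
tcp_rot: [[-0.109, 0.994, 0.001], [0.994, 0.109, -0.001], [-0.001, 0.001, -1.0]]
ft_force: [0.5, -5.4, 3.4]
opening: 0.0599
```

```bash
cat >> h.py <<'E'
def tub(x,y):
    X=cloud('top',r.get_image('top')[1]).reshape(-1,3)
    P=X[(X[:,2]>.072)&(X[:,2]<.09)];P=P[np.linalg.norm(P[:,:2]-w(x,y),axis=1)<.062]
    c,rad=cv2.minEnclosingCircle(P[:,:2].astype(np.float32));print('tub dock',np.round(dk(c)*1000,1),'rad',round(rad*1000,1),len(P))
E
python3 -c "
from h import *
plan(-.118,-.051,.014,90);tub(-.117,-.055)"
```

```text
shift [ 5.44 -0.17  0.52] turn [ 0.01  0.02 -0.05]
t 4.42 dock [-116.5 -105.4] z 19.2 yaw 89.7 F [ 0.5 -5.4  3.4] open 0.0599 q [ 0.34  0.72 -0.25  2.06  0.42  0.41 -0.13]
tub dock [-119.9  -59. ] rad 56.6 1028
```

Moving properly now; continue to the centre line.

apply_moves(increments=[[1,0,0,0,0,0,0.7],[2,0,0,0,0,0,0.7],[3,0,0,0,0,0,0.7],[4,0,0,0,0,0,0.7],[4.6,0,0,0,0,0,0.7]])

```text
time: 4.88
tcp_pos: [0.5572, -0.1089, 0.0191]
tcp_rot: [[-0.109, 0.994, 0.001], [0.994, 0.109, -0.001], [-0.001, 0.001, -1.0]]
ft_force: [0.9, -5.5, 4.6]
opening: 0.0594
```

```bash
python3 -c "
from h import *
plan(-.118,-.051,.014,90);tub(-.117,-.005)"
```

```text
shift [ 0.81 -0.18  0.51] turn [ 0.01  0.01 -0.05]
t 4.88 dock [-116.3  -59.1] z 19.1 yaw 89.8 F [ 0.9 -5.5  4.6] open 0.0594 q [ 0.25  0.71 -0.23  2.09  0.41  0.38 -0.2 ]
tub dock [-119.3  -11.1] rad 55.3 977
```

apply_moves(increments=[[0.7,0,0,0,0,0,0.7],[0.8,0,0,0,0,0,0.7],[-1,0,0,0,0,0,0.7],[-3,0,-1,0,0,0,0.7],[-4,0,-5,0,0,0,0.7]])

```text
time: 5.35
tcp_pos: [0.5583, -0.1498, 0.0643]
tcp_rot: [[-0.109, 0.994, -0.009], [0.994, 0.109, 0.002], [0.003, -0.008, -1.0]]
ft_force: [0.5, -0.2, -0.7]
opening: 0.0597
```

apply_moves(increments=[[0,0,-3.5,0,0,0,0.7],[0,0,-6,0,0,0,0.7],[0,-3,-6,0,0,1,0.7]])

```text
time: 5.6
tcp_pos: [0.5387, -0.1514, 0.1332]
tcp_rot: [[-0.025, 1.0, 0.012], [1.0, 0.025, 0.001], [0.0, 0.012, -1.0]]
ft_force: [1.2, -0.5, -0.4]
opening: 0.0598
```

```bash
python3 -c "
from h import *
plan(-.2,0,.12,0);tub(-.117,0)"
```

```text
shift [ 9.35 -6.93  1.24] turn [ 0.11 -0.11 16.98]
t 5.6 dock [-139.4  -99.2] z 133.2 yaw 84.9 F [ 1.2 -0.5 -0.4] open 0.0598 q [ 0.41  0.53 -0.34  2.05  0.3   0.59 -0.11]
tub dock [-115.8    0.7] rad 50.2 1236
```

apply_moves(increments=[[1,-1.8,0,0,0,1.4,0.7],[2,-3.5,0,0,0,2.8,0.7],[4,-5.5,0,0,0,4.2,0.7],[6.5,-6.9,0,0,0,5.6,0.7],[9.3,-6.9,0,0,0,7,0.7]])

```text
time: 6.07
tcp_pos: [0.4562, -0.0611, 0.1281]
tcp_rot: [[0.562, 0.827, -0.004], [0.827, -0.562, -0.0], [-0.002, -0.003, -1.0]]
ft_force: [-0.4, 0.2, -0.5]
opening: 0.06
```

apply_moves(increments=[[0,0,0,0,0,1.4,0.7],[0,0,0,0,0,2.8,0.7],[0,0,0,0,0,4.2,0.7],[0,0,0,0,0,5.6,0.7],[0,0,0,0,0,7,0.7]])

```text
time: 6.48
tcp_pos: [0.4599, -0.0603, 0.1283]
tcp_rot: [[0.934, 0.358, -0.001], [0.358, -0.934, 0.001], [-0.0, -0.001, -1.0]]
ft_force: [-0.6, 0.2, 0.5]
opening: 0.0596
```

```bash
python3 -c "
from h import *
plan(-.197,0,.014,0)"
```

```text
shift [ 1.01  0.29 11.42] turn [-0.01  0.01  2.89]
t 6.48 dock [-2.074e+02  2.000e-01] z 128.3 yaw 14.5 F [-0.6  0.2  0.5] open 0.0596 q [-0.01  0.44  0.03  2.27 -0.03  0.44 -1.16]
```

apply_moves(increments=[[1.6,0.5,0,0,0,1.4,0.7],[1.6,0.5,3,0,0,2.89,0.7],[1.6,0.5,6.5,0,0,2.89,0.7],[1.6,0.5,9.5,0,0,2.89,0.7],[1.6,0.5,10.9,0,0,2.89,0.7]])

```text
time: 6.9
tcp_pos: [0.4757, -0.0589, 0.0164]
tcp_rot: [[0.993, 0.12, -0.003], [0.12, -0.993, 0.001], [-0.003, -0.001, -1.0]]
ft_force: [-0.1, 0.0, 0.4]
opening: 0.0595
```

```bash
python3 -c "
from h import *
plan(-.051,0,.014,0)
L,X=tips();p,d=r.get_image('wrist');cv2.imwrite('pics/s4.png',p)"
```

```text
shift [14.06  0.07  0.2 ] turn [-0.01  0.04  0.08]
t 6.9 dock [-191.6   -0.2] z 16.4 yaw 0.4 F [-0.1  0.   0.4] open 0.0595 q [-0.02  0.67  0.04  2.3  -0.14  0.18 -1.31]
tip z lowest mm [34.6 38.3 42.2 48.3] L range mm [-13. -60. -70.] [ 30.  60. -18.] 7557
```

View pics/s4.png

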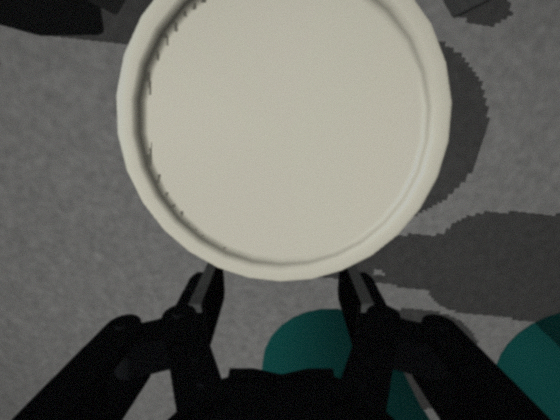

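Tub centre (284,105) lies midway between the fingers (217 and 345), and the look-alike at (330,350) is behind and clear. I'll push in now.

apply_moves(increments=[[1.3,0,0,0,0,0,0.7],[2.5,0,0,0,0,0,0.7],[3.7,0,0,0,0,0,0.7],[4.9,0,0,0,0,0,0.7],[6,0,0,0,0,0,0.7]])

```text
time: 7.42
tcp_pos: [0.5362, -0.0525, 0.0204]
tcp_rot: [[0.993, 0.119, -0.002], [0.119, -0.993, 0.0], [-0.001, -0.001, -1.0]]
ft_force: [-3.5, -0.6, -1.4]
opening: 0.0597
```

```bash
python3 -c "
from h import *
plan(-.051,0,.014,0);tub(-.08,0)"
```

```text
shift [ 7.97 -0.02  0.63] turn [-0.01  0.02  0.06]
t 7.42 dock [-130.7   -0.7] z 20.4 yaw 0.3 F [-3.5 -0.6 -1.4] open 0.0597 q [-0.05  0.69  0.06  2.17 -0.14  0.29 -1.32]
tub dock [-657.5  112.2] rad 0.0 0
```

apply_moves(increments=[[1.1,0,0,0,0,0,0.7],[2.2,0,0,0,0,0,0.7],[3.3,0,0,0,0,0,0.7],[4.4,0,0,0,0,0,0.7],[5.4,0,0,0,0,0,0.7]])

```text
time: 7.88
tcp_pos: [0.5882, -0.0466, 0.0202]
tcp_rot: [[0.993, 0.118, -0.004], [0.118, -0.993, 0.0], [-0.004, -0.001, -1.0]]
ft_force: [-8.4, -0.7, 7.2]
opening: 0.0596
```

```bash
python3 -c "
from h import *
plan(-.051,0,.02,0)"
```

```text
shift [ 2.74 -0.06  0.01] turn [-0.01  0.04  0.06]
t 7.88 dock [-78.4  -0.7] z 20.2 yaw 0.3 F [-8.4 -0.7  7.2] open 0.0596 q [-0.07  0.72  0.08  2.05 -0.14  0.38 -1.33]
```

apply_moves(increments=[[0.8,0,-0.1,0,0,0,0.7],[1.6,0,-0.1,0,0,0,0.7],[2.1,0,-0.1,0,0,0,0.7],[2.4,0,-0.1,0,0,0,0.7]])

```text
time: 8.22
tcp_pos: [0.6145, -0.0434, 0.0206]
tcp_rot: [[0.993, 0.119, -0.0], [0.119, -0.993, 0.0], [0.0, -0.0, -1.0]]
ft_force: [-4.0, -0.4, -0.3]
opening: 0.0599
```

```bash
python3 -c "
from h import *
plan(-.051,0,.02,0)"
```

```text
shift [ 0.09 -0.05  0.06] turn [-0.   -0.    0.06]
t 8.22 dock [-51.9  -0.5] z 20.6 yaw 0.3 F [-4.  -0.4 -0.3] open 0.0599 q [-0.08  0.73  0.08  1.99 -0.14  0.42 -1.34]
```

apply_moves(increments=[[0.3,0,0,0,0,0,0.7],[0.5,0,0,0,0,0,0.7],[0.5,0,0,0,0,0,0.7]])

```text
time: 8.47
tcp_pos: [0.6153, -0.0433, 0.0202]
tcp_rot: [[0.993, 0.118, -0.007], [0.118, -0.993, 0.0], [-0.007, -0.001, -1.0]]
ft_force: [-12.1, -1.1, 7.1]
opening: 0.0602
```

```bash
python3 -c "
from h import *
st()"
```

```text
t 8.47 dock [-51.1  -0.5] z 20.2 yaw 0.3 F [-12.1  -1.1   7.1] open 0.0602 q [-0.08  0.74  0.09  1.98 -0.14  0.43 -1.34]
```

apply_moves(increments=[[0.3,0,0,0,0,0,0.7],[0.4,0,0,0,0,0,0.7],[0.4,0,0,0,0,0,0.7]])

```text
time: 8.72
tcp_pos: [0.6154, -0.0432, 0.02]
tcp_rot: [[0.993, 0.118, -0.014], [0.118, -0.993, -0.0], [-0.013, -0.002, -1.0]]
ft_force: [-22.1, -0.9, 14.5]
opening: 0.0599
```

apply_moves(increments=[[-1.5,0,0,0,0,0,0.7],[-3.5,0,0,0,0,0,0.7],[-5.5,0,-1,0,0,0,0.7],[-7,0,-5,0,0,0,0.7],[-7,0,-9,0,0,0,0.7]])

```text
time: 9.13
tcp_pos: [0.5495, -0.0513, 0.1098]
tcp_rot: [[0.993, 0.117, -0.006], [0.117, -0.993, -0.0], [-0.006, -0.001, -1.0]]
ft_force: [0.8, 0.6, 0.4]
opening: 0.0596
```

```bash
python3 -c "
from h import *
plan(-.058,.270,.14,0)
tub(0,0);print(w(-.058,.27))"
```

```text
shift [  6.04 -27.08  -3.04] turn [-0.01  0.07  0.05]
t 9.13 dock [-117.4   -1. ] z 109.8 yaw 0.2 F [0.8 0.6 0.4] open 0.0596 q [-0.09  0.55  0.11  2.09 -0.12  0.51 -1.34]
tub dock [17.8  8.3] rad 45.5 78
[0.57780796 0.22469861]
```

apply_moves(increments=[[0,-4,-2,0,0,0,0],[0,-8,-3,0,0,0,0],[0,-12,-3,0,0,0,0],[1,-16,-3,0,0,0,0],[2.5,-19.8,-3,0,0,0,0]])

```text
time: 9.6
tcp_pos: [0.5546, 0.1513, 0.1416]
tcp_rot: [[0.993, 0.119, 0.002], [0.119, -0.993, 0.001], [0.002, -0.001, -1.0]]
ft_force: [0.5, -0.4, -0.1]
opening: 0.0005
```

apply_moves(increments=[[1,-3.5,0,0,0,0,0],[2.5,-6.5,0,0,0,0,0],[3.5,-7.3,0,0,0,0,0],[3.5,-7.3,0,0,0,0,0]])

```text
time: 9.93
tcp_pos: [0.5829, 0.2303, 0.1407]
tcp_rot: [[0.992, 0.123, 0.003], [0.123, -0.992, 0.003], [0.004, -0.002, -1.0]]
ft_force: [-0.3, 0.1, 0.6]
opening: 0.0001
```

```bash
python3 -c "
from h import *
tub(0,0)
plan(-.058,.270,.055,0)
L,X=tips();p,d=r.get_image('wrist');q,_=r.get_image('top')
cv2.imwrite('pics/s5.png',np.hstack([cv2.resize(p,(400,300)),cv2.resize(q[140:260,170:330],(400,300))]))"
```

```text
tub dock [0.5 1.1] rad 50.7 1173
shift [-0.46  0.22  8.55] turn [-0.01 -0.02  0.09]
t 9.98 dock [-53.6 272.2] z 140.5 yaw 0.4 F [-0.6 -1.  -0.5] open -0.0 q [-0.57  0.57  0.16  1.91 -0.15  0.66 -1.77]
tip z lowest mm [37.4 45.9 59.9 91.2] L range mm [-27. -36. -70.] [ 15.  53. 103.] 8328
```

View pics/s5.png

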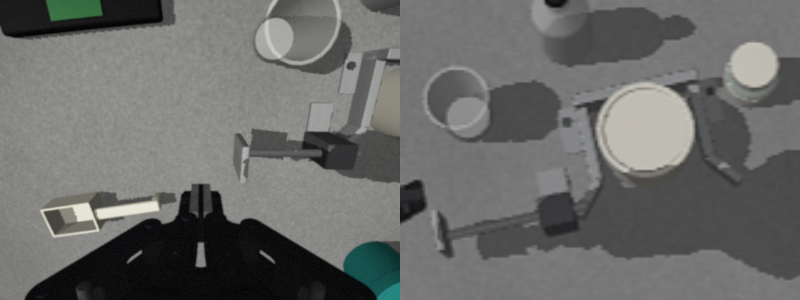

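apply_moves(increments=[[-0.4,0,0,0,0,0,0],[-0.4,0,3.5,0,0,0,0],[-0.4,0,7,0,0,0,0],[-0.4,0,10,0,0,0,0],[-0.4,0,10.5,0,0,0,0]])

```text
time: 10.55
tcp_pos: [0.5742, 0.2229, 0.0316]
tcp_rot: [[0.993, 0.117, -0.006], [0.117, -0.993, -0.003], [-0.006, 0.002, -1.0]]
ft_force: [-0.6, -0.7, 0.4]
opening: 0.0
```

```bash
python3 -c "
from h import *
plan(-.058,.245,.035,0);print(dk(cast('top',[[157,279]],.015)[0])*1000)
s=r.observe();p,d=r.get_image('wrist');X=cloud('wrist',d)
L=(X-s['tcp_pos'])@s['tcp_rot']
m=(d>0)&(abs(L[...,0])<.013)&(abs(L[...,1])<.014)&(X[...,2]>.01)&(X[...,2]<.12);print('tip',np.sort(X[m][:,2])[:200:20])
cv2.imwrite('pics/s6.png',p)"
```

```text
shift [ 0.36  2.36 -0.34] turn [0.02 0.07 0.05]
t 10.55 dock [-61.8 268.6] z 31.6 yaw 0.2 F [-0.6 -0.7  0.4] open 0.0 q [-0.54  0.72  0.12  1.98 -0.18  0.45 -1.74]
[-148.86979762  331.28980034]
tip [0.05027416 0.05230504 0.05316538 0.05379742 0.05425306 0.05465128
 0.055127   0.05553538 0.05602971 0.05649909]
```

View pics/s6.png

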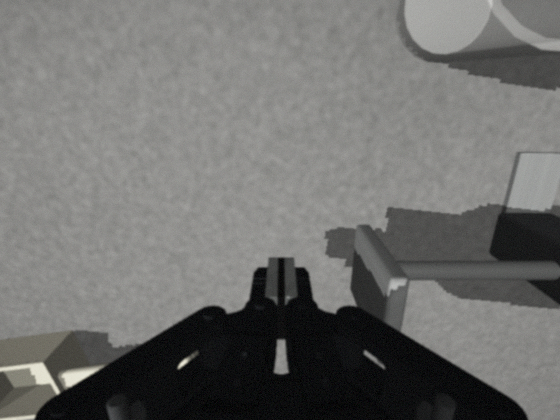

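```bash
python3 -c "
from h import *
s=r.observe();p,d=r.get_image('wrist');X=cloud('wrist',d)
L=(X-s['tcp_pos'])@s['tcp_rot']
for u in (300,310,330,350,380,420,460,490):
  print(u,[tuple(np.round(np.r_[L[v,u,:2],X[v,u,2]]*1000).astype(int).tolist()) for v in (300,320,340,370,400)])
b=(abs(L[...,0])<.04)
for y0 in range(-60,60,8):
  m=b&(L[...,1]*1000>=-99)&(abs(L[...,1]*1000-y0-4)<4)&(X[...,2]>.03);print(y0,len(X[m]) and round(X[m][:,2].min()*1000),end=' ; ')"
```

```text
300 [(14, 6, 93), (13, 6, 103), (17, 5, 117), (19, 4, 130), (12, 4, 133)]
310 [(13, 10, 91), (14, 9, 103), (18, 8, 118), (18, 7, 129), (18, 6, 138)]
330 [(-51, 35, 2), (8, 18, 96), (19, 14, 119), (18, 12, 129), (18, 11, 138)]
350 [(-51, 51, 1), (13, 24, 102), (8, 23, 107), (-6, 24, 107), (19, 15, 139)]
380 [(11, 39, 89), (13, 34, 103), (12, 32, 112), (-6, 35, 107), (-6, 32, 119)]
420 [(-51, 103, 2), (-69, 105, 2), (-88, 108, 2), (12, 40, 124), (0, 42, 124)]
460 [(-52, 133, 1), (-70, 137, 1), (-89, 141, 1), (14, 50, 126), (13, 46, 134)]
490 [(-52, 156, 1), (-70, 160, 2), (-89, 165, 2), (-121, 173, 2), (14, 53, 136)]
-60 121 ; -52 111 ; -44 102 ; -36 94 ; -28 92 ; -20 56 ; -12 53 ; -4 53 ; 4 53 ; 12 61 ; 20 93 ; 28 94 ; 36 39 ; 44 39 ; 52 51 ;
```

apply_moves(increments=[[0.2,0,-0.8,0,0,0,0],[0.3,0.5,-1.4,0,0,0,0],[0.3,1.5,-1.4,0,0,0,0],[0.3,2.4,-1.4,0,0,0,0],[0.3,3.4,-1.4,0,0,0,0]])

```text
time: 11.07
tcp_pos: [0.5848, 0.1908, 0.0509]
tcp_rot: [[0.993, 0.118, 0.002], [0.118, -0.993, 0.001], [0.002, -0.001, -1.0]]
ft_force: [-0.6, 2.6, 1.6]
opening: -0.0
```

```bash
python3 -c "
from h import *
plan(-.058,.1555,.046,0)"
```

```text
shift [-0.35  8.    0.48] turn [-0.01 -0.03  0.06]
t 11.07 dock [-54.9 235.5] z 50.9 yaw 0.3 F [-0.6  2.6  1.6] open -0.0 q [-0.49  0.69  0.12  1.99 -0.16  0.47 -1.7 ]
```

Contact is light at about 2.6 N, as expected for the bolt.

apply_moves(increments=[[0,1.2,0,0,0,0,0],[0,2.4,0,0,0,0,0],[-0.1,3.6,0,0,0,0,0],[-0.1,4.8,0,0,0,0,0],[-0.1,6,0,0,0,0,0]])

```text
time: 11.48
tcp_pos: [0.5902, 0.1304, 0.0494]
tcp_rot: [[0.993, 0.118, -0.0], [0.118, -0.993, -0.0], [-0.0, 0.0, -1.0]]
ft_force: [0.5, 2.7, 1.4]
opening: 0.0001
```

```bash
python3 -c "
from h import *
plan(-.058,.1555,.046,0)"
```

```text
shift [-0.17  1.94  0.34] turn [0.   0.   0.06]
t 11.48 dock [-56.4 174.9] z 49.4 yaw 0.3 F [0.5 2.7 1.4] open 0.0001 q [-0.38  0.68  0.1   2.01 -0.15  0.46 -1.62]
```

apply_moves(increments=[[0,0.8,0,0,0,0,0],[0,1.4,0,0,0,0,0],[0,1.9,0,0,0,0,0],[0,2.2,0,0,0,0,0],[0,2.2,0,0,0,0,0]])

```text
time: 11.9
tcp_pos: [0.5925, 0.1095, 0.0493]
tcp_rot: [[0.993, 0.118, -0.001], [0.118, -0.993, -0.0], [-0.001, 0.0, -1.0]]
ft_force: [-0.0, -0.9, -0.0]
opening: -0.0
```

```bash
python3 -c "
from h import *
st()"
```

```text
t 11.9 dock [-56.5 153.9] z 49.3 yaw 0.3 F [-0.  -0.9 -0. ] open -0.0 q [-0.34  0.68  0.1   2.01 -0.14  0.45 -1.59]
```

Force is about zero (static friction or coasted). I'll push on until the stop is felt.

apply_moves(increments=[[0,0.3,0,0,0,0,0],[0,0.6,0,0,0,0,0],[0,0.8,0,0,0,0,0],[0,0.8,0,0,0,0,0]])

```text
time: 12.23
tcp_pos: [0.5925, 0.1089, 0.0494]
tcp_rot: [[0.992, 0.124, -0.002], [0.124, -0.992, 0.006], [-0.001, -0.006, -1.0]]
ft_force: [-3.6, 20.2, 2.3]
opening: 0.0
```

```bash
python3 -c "
from h import *
st()"
```

```text
t 12.23 dock [-56.5 153.3] z 49.4 yaw 0.6 F [-3.6 20.2  2.3] open 0.0 q [-0.33  0.68  0.09  2.01 -0.14  0.45 -1.58]
```

It's a hard stop at 20 N, with travel from about 244 to 153 mm. I'll back off, lift and verify.

apply_moves(increments=[[0,-1.5,0,0,0,0,0],[0,-4,0,0,0,0,0],[0,-6.5,-2,0,0,0,0],[0,-8,-6,0,0,0,0],[0,-10,-10,0,0,0,0]])

```text
time: 12.65
tcp_pos: [0.5806, 0.1999, 0.1457]
tcp_rot: [[0.993, 0.119, -0.003], [0.119, -0.993, -0.002], [-0.004, 0.002, -1.0]]
ft_force: [1.8, -0.0, 0.7]
opening: 0.0002
```

apply_moves(increments=[[0,-4,0,0,0,0,0],[0,-7,0,0,0,0,0],[0,-7,0,0,0,0,0]])

```text
time: 12.9
tcp_pos: [0.5719, 0.2775, 0.1463]
tcp_rot: [[0.992, 0.127, 0.0], [0.127, -0.992, 0.004], [0.001, -0.004, -1.0]]
ft_force: [-0.6, 0.6, 0.0]
opening: 0.0001
```

```bash
python3 -c "
from h import *
st();tub(0,0)
q,d=r.get_image('top');X=cloud('top',d).reshape(-1,3)
D=np.array((X[:,:2]-O)@Rd)
m=(X[:,2]>.08)&(X[:,2]<.1)&(abs(D[:,0]+.058)<.04)&(D[:,1]>.11)&(D[:,1]<.25)
c,s_,a=cv2.minAreaRect(D[m].astype(np.float32));print('tab dock',c,s_,m.sum())
m=(abs(X[:,2]-.052)<.008)&(abs(D[:,0]+.058)<.008)&(abs(D[:,1])<.09);print('bar y min',np.sort(D[m,1])[:5])
for n,g in dict(jar=(.7242,-.1525),turqL=(.3891,-.0986),turqR=(.406,-.2713),can=(.4463,-.4136)).items():
  P=X[(np.linalg.norm(X[:,:2]-g,axis=1)<.06)&(X[:,2]>.055)];P=P[abs(P[:,2]-np.percentile(P[:,2],90))<.008];print(n,cv2.minEnclosingCircle(P[:,:2].astype(np.float32)))
cv2.imwrite('pics/f.png',cv2.resize(q[120:330,80:440],None,fx=2.2,fy=2.2))"
```

```text
t 12.9 dock [-57.9 323.1] z 146.3 yaw 0.8 F [-0.6  0.6  0. ] open 0.0001 q [-0.65  0.58  0.16  1.88 -0.15  0.69 -1.84]
tub dock [-0.9  0.4] rad 50.9 1178
tab dock (-0.05775897577404976, 0.1370246857404709) (0.007735847495496273, 0.04124905914068222) 59
bar y min [-0.01371111 -0.01323665 -0.01187388 -0.01122269 -0.01062549]
jar ((0.7232061624526978, -0.15179479122161865), 0.025322383269667625)
turqL ((0.3891514837741852, -0.09868019074201584), 0.05021525174379349)
turqR ((0.40596574544906616, -0.27200621366500854), 0.05094289034605026)
can ((0.44572097063064575, -0.4126242995262146), 0.033470358699560165)
```

View pics/f.png

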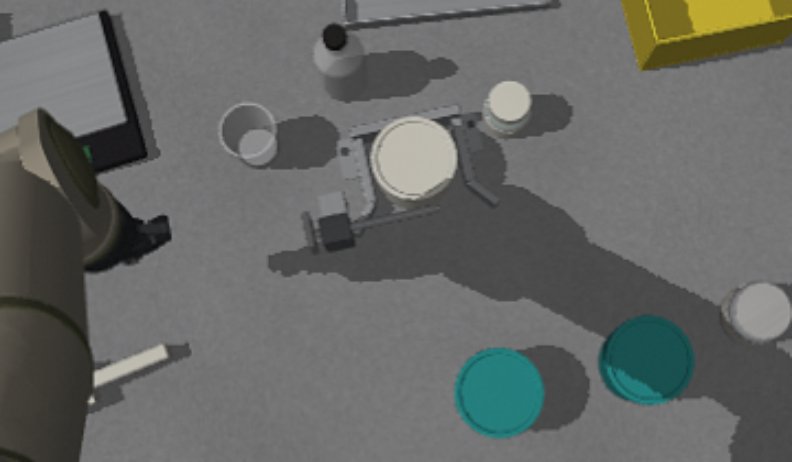

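The view shows the tub in the dock at (413,158) and the bar across in front of it, with its tip at (438,210). The tab is against the housing, and the bystanders and look-alikes are unmoved. I'll hand it in.

```bash
python3 -c "
from workcell import r
print(r.finish_job())"
```

```text
the job is handed in; nothing more can be done
None
```

The tub is fully home in the dock and the bolt is all the way across in front of it. I handed the job in at about 13 s of the 51 s allowed, with the gripper clear of everything.

**Moves:** I pushed the tub sideways onto the dock's centre line with the half-open fingers, then straight in. It stopped hard, moving only about 0.1 mm more as the force rose to 22 N. I then pushed the tab with shut fingers until it also stopped hard at 20 N.

**Last checks:**
- **Tub:** centre at dock (-0.9, 0.4) mm, home within measuring error.
- **Bolt:** tab face at 141 mm, which is full travel (0.09 m). The bar tip is at about -14 mm, against -15 mm expected.
- **Bystanders:** the jar, can and both turquoise look-alikes are within about 1 mm of where they started. The beaker and feeder look unmoved in the picture but were not re-measured. The scoop was partly hidden by the arm, and its visible part also looks unmoved.

**What disagreed:**
- **Fingertip height:** the tips measured about 20 mm above the reported TCP, not 25 mm below it as stated. Because of that, my first push pressed on the tub's lid with about 15 N and moved the tub about 3 mm. I saw this in the depth image, backed off and corrected the height.
- **Tub position mid-push:** some readings were biased or empty because the gripper hid the tub. The final reading was unobstructed.

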